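Fetch the coppa from under the salami

ROBOT

A 6-joint arm with a two-finger parallel gripper is mounted at the origin on the work surface. World frame = base frame: x ahead of the robot, y to its left, z up, the work surface at z = 0. Lengths are in mm, angles in rad, forces in N, time in s.
With the tool pointing down it reaches from about 300 to 775 mm from the base axis. Payload 14.6 kg.
Tool frame: the origin (TCP) lies between the finger pads; the fingertips stand 11 mm ahead of it and the grasp point (between the pads) lies 8 mm behind it; z points along the fingers, y is the direction in which the jaws open and shut (so a half turn about z gives the same grasp; the last joint's range is limited). The gripper opens to 94 mm and grips with 3 to 60 N. Pads are 16 mm wide; open, the fingers measure 119 mm over their backs; the gripper's body (75 mm by 177 mm) begins 78 mm behind the grasp point.
Start: joints at [-1.414, 0.3, 1.521, -0, 1.321, -0.067], TCP at [122.059, -536.275, 216.446] pointing down, gripper open.
Joint ranges: [-3.03, 3.03], [-0.79, 2.21], [0.23, 2.52], [-1.04, 4.18], [0, 3.07], [-2.55, 2.55]. Speed limits (rad/s): [2.22, 2.22, 2.57, 3.14, 3.14, 3.14].

INTERFACE

Orientations are given as [roll, pitch, yaw] about the fixed x, y, z axes, in that order (R = Rz(yaw) Ry(pitch) Rx(roll)).
In Python, from cell import * gives the robot as it stands.
- The arm moves only by the tool arm_command, never from a script. Its argument "deltas" is a list of rows, each an object with "xyz": the shift along the world's x, y, z in m, a list of three; "turn": the turn, a rotation vector about the world's x, y, z in rad, a list of three. A call has 1 to 12 rows; each row shifts and turns the commanded pose from where the row before left it; what a row does not reach is not made up. A row lasts 1/8 s, in which the tool goes at most 62.5 mm and 10.7 degrees, less where a joint would pass 70% of its speed; a pose out of reach is approached as far as the arm can. A call with a gripper value outside its range is refused whole. "gripper" is the closure, from 0 (fully open) to 1 (shut), set as the call begins (left out, the last holds). The fingers move at their own pace and stop on an object; "force" is the grip in N (left out, the last holds). Time passes only in rows, so rows that do not move let the fingers close. It gives the time, the measured TCP pose, the force and the opening at its end, in the units of the state.
- read_state(): the state, without advancing time (a new reading comes with each control period).
- camera(name): name is "scene" or "side" or "wrist"; returns a dict with "color" (384x512x3 uint8, red, green, blue), "fx", "fy", "cx", "cy" (pixels), "rvec" (rotation vector, rad) and "tvec" (3), from world to camera coordinates, as OpenCV has them; the wrist camera has in their place "mount" (4x4, takes a point from camera to tool coordinates, whose origin is the TCP and whose axes are the flange's). Camera axes: x right, y down, z forward; pixel columns grow to the right and rows downward; lengths in mm; the calibration is good to about 2 mm. A picture is of the moment at which its call begins: read the wrist's pose just before it. There is no depth.
- sign_off(): hands the job in, once; it reports no verdict.
The state is a dict: "clock": time; "joints": joint angles; "qd": joint speeds; "effort": joint torques, N m; "eef_pos": TCP position; "eef_rot": TCP orientation; "wrist_force": force on the tool from outside, world axes, zero at the start; "moment": the same for the moment, N m; "finger_gap": finger opening in mm.
Only numpy, scipy, OpenCV 4.12 (cv2) and the standard library are available. Lean on these libraries where they do the work, as an engineer would, in place of code of your own. Each camera call takes 0.05 s, during which the arm holds its last target.

TASK

A customer wants the string-tied coppa that lies at the bottom of the white tray, under three salami. Move the three salami that lie over it to the wooden cutting board, then take out the coppa and lay it flat in the middle of the scale's weighing pan. Then lay each of the three salami back in the tray just where it lay before, across the two big salami that they rested on, and leave those two where they are.

Things in the scene. Friction and masses are not known exactly. Their poses are not given: they have to be found in the camera images.
- thin_salame: The thinnest salame, reddish-brown casing with white specks; 34 mm thick, 232 mm long. One of three lying side by side on top of the pile, each across the tray (left to right). Origin: middle of its length on its underside, centre line 17 mm above; y runs along it, z up. Its underside and sides are flattened (15 mm wide), so it lies without rolling.
- netted_salame: Middle-sized salame, reddish-brown, in a net of cream string; 42 mm thick, 218 mm long. One of three lying side by side on top of the pile, each across the tray (left to right). Origin: middle of its length on its underside, centre line 21 mm above; y runs along it, z up. Its underside and sides are flattened (18 mm wide), so it lies without rolling.
- thick_salame: The thickest of the three top salami, with a paler, white-specked casing; 50 mm thick, 224 mm long. One of three lying side by side on top of the pile, each across the tray (left to right). Origin: middle of its length on its underside, centre line 25 mm above; y runs along it, z up. Its underside and sides are flattened (22 mm wide), so it lies without rolling.
- coppa: Dark red coppa bound in string, spindle-shaped: 48 mm thick at the middle, 185 mm long. Lies near to far in the middle of the tray floor, 6 mm below the top salami, seen between them. Origin: middle of its length on its underside, centre line 24 mm above; x runs along it, z up. Gripped across its middle, 40 mm is free on each side; underside flattened, it does not roll.
- bed_left: Big pale salame, 54 mm thick, 245 mm long, lying near to far on the tray's floor along the tray's left (+y) wall. Loose, to be left there: the top salami rest on it. Origin: middle of its length on its underside; x along it.
- bed_right: The same on the tray's right (-y) side.
- tray: White wooden tray, 306 mm (x, near to far) by 268 mm (y) outside, fixed; floor 8 mm thick, walls 42 mm high. Origin: centre of its underside, x away from the robot. The big salami lie along x at y = +90 and -90 mm, the coppa at y = 0; the three top salami lie along y on the big ones, undersides 62 mm above the origin, at about x = -84, 0, +84 mm in changing order.
- board: Plain wooden cutting board, 270 mm (x) by 250 mm (y), 22 mm thick, lying on the counter to one side of the tray, fixed. Origin: centre of its underside; its top is 22 mm above.
- pan (a point): Centre of the top surface of the scale's flat steel weighing pan, 250 by 250 mm and 88 mm above the counter; the pan does not move. The grey scale stands on the other side of the tray from the board, fixed; its key panel, lower than the pan, is on the robot's side.
Not all that is in view belongs to the job. Leave any blue or green look-alike of the thick_salame alone.

How it is judged (in metres and radians):
On the way, in this order (a step that is already met when the one before it is completed fails the run):
1. the three top salami lie on the cutting board, let go (x of thin_salame in the frame of board between -0.125 and 0.125 m and y of thin_salame in the frame of board between -0.115 and 0.115 m and z of thin_salame in the frame of board between 0.014 and 0.03 m and linear speed of each of thin_salame, netted_salame, thick_salame below 0.02 m/s and contact force between the fingers and thin_salame below 0.2 N and x of netted_salame in the frame of board between -0.125 and 0.125 m and y of netted_salame in the frame of board between -0.115 and 0.115 m and z of netted_salame in the frame of board between 0.014 and 0.03 m and contact force between the fingers and netted_salame below 0.2 N and x of thick_salame in the frame of board between -0.125 and 0.125 m and y of thick_salame in the frame of board between -0.115 and 0.115 m and z of thick_salame in the frame of board between 0.014 and 0.03 m and contact force between the fingers and thick_salame below 0.2 N), for 0.2 s.
2. the coppa lies flat in the middle of the weighing pan, let go (horizontal distance between coppa and pan below 0.03 m and z of coppa in the frame of pan between -0.006 and 0.008 m and angle between coppa's own z axis and vertical below 0.2 rad and linear speed of coppa below 0.02 m/s and contact force between the fingers and coppa below 0.2 N), for 0.2 s.
At the end, for the whole second after the job is handed in: Coppa flat on the pan, its middle within 30 mm of the pan's centre; each top salame within 15 mm of where it started and within 0.2 rad of straight across the tray; the two big salami within 20 mm of where they were; all let go and at rest (all of step 2 and distance of each of thin_salame, netted_salame, thick_salame from where it was at the start of the episode below 0.015 m and angle between the y axis of each of thin_salame, netted_salame, thick_salame and the y axis of tray, either way round below 0.2 rad and linear speed of each of thin_salame, netted_salame, thick_salame below 0.02 m/s and contact force between the fingers and thin_salame below 0.2 N and contact force between the fingers and netted_salame below 0.2 N and contact force between the fingers and thick_salame below 0.2 N and not (distance of bed_left from where it was at the start of the episode above 0.02 m) and not (distance of bed_right from where it was at the start of the episode above 0.02 m)); the robot touches nothing.
It fails at once if one of the two big salami at the bottom of the tray was shifted by more than 20 mm (distance of any of bed_left, bed_right from where it was at the start of the episode above 0.02 m).
It also fails if it takes over 136 s, if anything falls off the work surface, if the arm or the gripper's body presses on something with over 40 N, if the wrist force passes 120 N, or if a joint passes its speed limit or range.

## Working session

There is one attempt and no reset: what is moved stays moved. The work goes in short steps, Python scripts to look and compute and a tool call to move; the robot and the scene stay as the last step left them, time stands still between calls to the robot, and variables do not carry over. Pictures are saved under pics/ and viewed, and the job is handed in when it is done.

Besides the shell and the picture viewer there is one more tool, called after "Emit:" as name([rows], argument=value, ...), one row to a line, values as JSON. arm_command: Moves the arm, as the interface text tells. Its arguments: {"type":"object","properties":{"deltas":{"type":"array","items":{"type":"object","properties":{"xyz":{"type":"array","items":{"type":"number"}},"turn":{"type":"array","items":{"type":"number"}}}}},"gripper":{"type":"number"},"force":{"type":"number"}},"required":["deltas"]}

```bash
ls; mkdir -p pics
python3 - <<'E'
from cell import *
import cv2
s=read_state(); print({k:s[k] for k in ('clock','eef_pos','eef_rot','finger_gap')})
for n in ("scene","side","wrist"):
    c=camera(n); cv2.imwrite(f"pics/{n}0.png",c["color"][:,:,::-1])
    print(n,{k:v for k,v in c.items() if k!="color"})
E
```

```text
pics
{'clock': 0.0, 'eef_pos': array([ 122.01185048, -536.0220211 ,  215.8677839 ]), 'eef_rot': array([-3.14038499e+00, -7.01898503e-05,  2.23799429e-01]), 'finger_gap': 93.84143752668551}
scene {'fx': 406.0401895150191, 'fy': 406.0401895150191, 'cx': 257.39837823844584, 'cy': 193.89271434191795, 'rvec': array([ 1.13866312,  2.15594232, -1.16732914]), 'tvec': array([ 235.6430662 , -124.90456588, 1501.21185427])}
side {'fx': 415.8363562774977, 'fy': 415.8363562774977, 'cx': 260.6481530815956, 'cy': 191.56712190387216, 'rvec': array([ 0.44747183, -2.58663143,  1.41198799]), 'tvec': array([ 408.92372812,  164.21128148, 1114.76251206])}
wrist {'fx': 265.1529674967794, 'fy': 265.1529674967794, 'cx': 253.6157135558914, 'cy': 188.03032157926356, 'mount': array([[-5.08568720e-04, -9.63931460e-01, -2.66150111e-01,
         7.81403456e+01],
       [ 9.99999743e-01, -6.24485452e-04,  3.50901917e-04,
        -7.45827865e-03],
       [-5.04452270e-04, -2.66149864e-01,  9.63931530e-01,
        -1.68765029e+02],
       [ 0.00000000e+00,  0.00000000e+00,  0.00000000e+00,
         1.00000000e+00]])}
```

View pics/scene0.png

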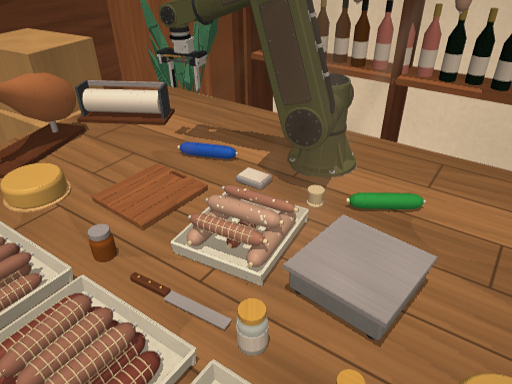

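View pics/side0.png

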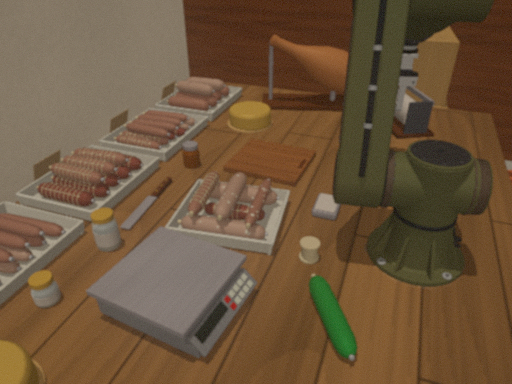

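View pics/wrist0.png

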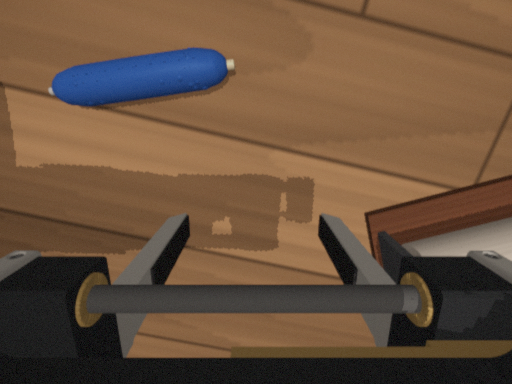

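```bash
cat > h.py <<'E'
from cell import *
import cv2, numpy as np
from scipy.spatial.transform import Rotation as Rn
def cam(n):
    s=read_state(); c=camera(n)
    if n=="wrist":
        T=np.eye(4); T[:3,:3]=Rn.from_euler('xyz',s['eef_rot']).as_matrix(); T[:3,3]=s['eef_pos']
        M=T@np.array(c['mount'])
    else:
        E=np.eye(4);E[:3,:3]=cv2.Rodrigues(np.array(c['rvec']))[0];E[:3,3]=c['tvec'];M=np.linalg.inv(E)
    return c['color'][:,:,::-1].copy(),c,M,s
def ray(c,M,px,z):
    px=np.atleast_2d(px).astype(float)
    d=np.c_[(px[:,0]-c['cx'])/c['fx'],(px[:,1]-c['cy'])/c['fy'],np.ones(len(px))]@M[:3,:3].T
    o=M[:3,3]; t=(z-o[2])/d[:,2]
    return o+d*t[:,None]
def proj(c,M,P):
    P=np.atleast_2d(P); q=(P-M[:3,3])@M[:3,:3]
    return np.c_[q[:,0]/q[:,2]*c['fx']+c['cx'],q[:,1]/q[:,2]*c['fy']+c['cy']]
def crop(img,x0,y0,x1,y1,k,name):
    cv2.imwrite(name,cv2.resize(img[y0:y1,x0:x1],None,fx=k,fy=k,interpolation=cv2.INTER_CUBIC))
E
python3 - <<'E'
from h import *
for n,b in (("scene",(90,150,450,350)),("side",(80,130,340,350))):
    im,c,M,s=cam(n); crop(im,*b,2.2 if n=="scene" else 2.7,f"pics/{n}1.png"); 
    if n=="scene":
        print("tray",ray(c,M,[[307,208],[262,279],[173,240],[214,193]],46).round())
        print("board",ray(c,M,[[152,166],[208,185],[142,224],[95,197]],22).round())
        print("pan",ray(c,M,[[347,218],[436,262],[377,332],[287,265]],88).round())
    else:
        print("tray",ray(c,M,[[291,187],[262,248],[168,233],[199,176]],46).round())
        print("pan",ray(c,M,[[168,230],[245,258],[185,343],[94,293]],88).round())
E
```

```text
tray [[ 357.  133.   46.]
 [ 663.  184.   46.]
 [ 677.  -85.   46.]
 [ 445. -140.   46.]]
board [[ 406. -457.   22.]
 [ 392. -211.   22.]
 [ 656. -231.   22.]
 [ 643. -459.   22.]]
pan [[392. 268.  88.]
 [433. 503.  88.]
 [690. 462.  88.]
 [630. 229.  88.]]
tray [[ 382. -137.   46.]
 [ 370.  169.   46.]
 [ 627.  196.   46.]
 [ 684. -101.   46.]]
pan [[601. 230.  88.]
 [380. 262.  88.]
 [399. 517.  88.]
 [638. 470.  88.]]
```

View pics/scene1.png

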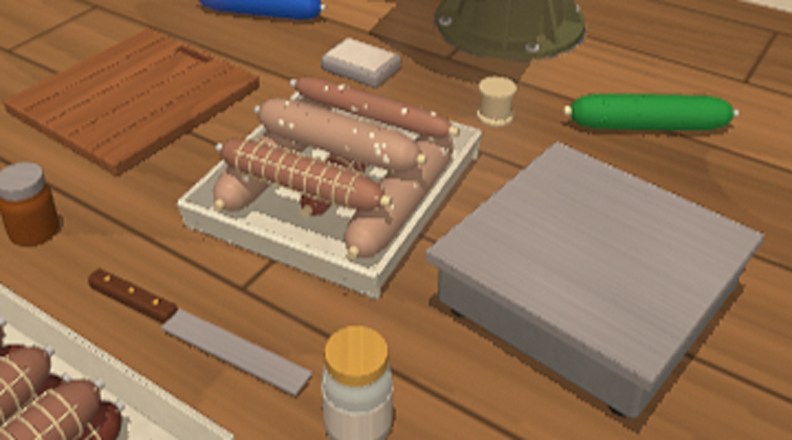

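View pics/side1.png

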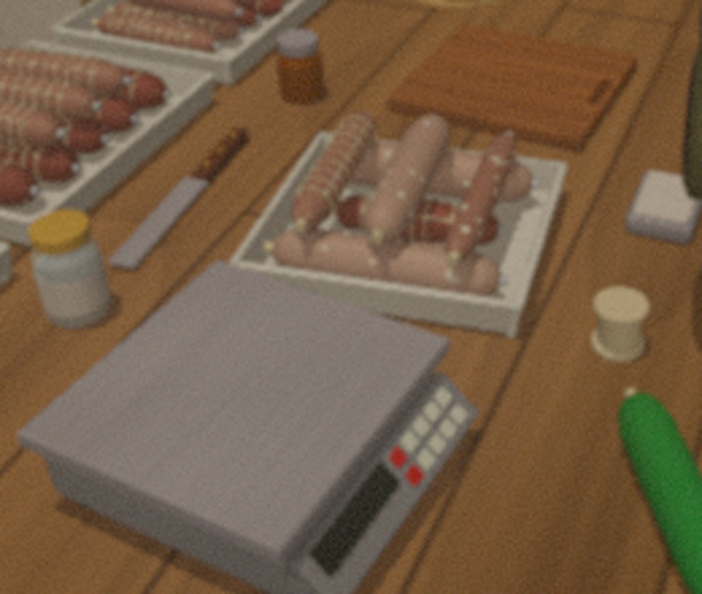

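Emit:
arm_command([
  {"xyz":[0.033,0.043,0.009],"turn":[0,0,0.112]},
  {"xyz":[0.033,0.043,0.009],"turn":[0,0,0.112]},
  {"xyz":[0.033,0.043,0.009],"turn":[0,0,0.112]},
  {"xyz":[0.033,0.043,0.009],"turn":[0,0,0.112]},
  {"xyz":[0.033,0.043,0.009],"turn":[0,0,0.112]},
  {"xyz":[0.033,0.043,0.009],"turn":[0,0,0.112]},
  {"xyz":[0.033,0.043,0.009],"turn":[0,0,0.112]},
  {"xyz":[0.033,0.043,0.009],"turn":[0,0,0.112]},
  {"xyz":[0.033,0.043,0.009],"turn":[0,0,0.112]},
  {"xyz":[0.033,0.043,0.009],"turn":[0,0,0.112]},
  {"xyz":[0.033,0.043,0.009],"turn":[0,0,0.112]},
  {"xyz":[0.033,0.043,0.009],"turn":[0,0,0.112]},
], gripper=0)

```text
clock: 1.75
eef_pos: [518.9, -18.6, 324.8]
eef_rot: [3.141, 0.0, 1.572]
wrist_force: [0.7, -0.9, 0.5]
finger_gap: 94.2
```

Emit:
arm_command([
  {"xyz":[0,0,0]},
  {"xyz":[0,0,0]},
  {"xyz":[0,0,0]},
])

```text
validation failed for argument at $.de...
```

Run:
```python
from h import *
im,c,M,s=cam("wrist"); print(s['clock'],s['eef_pos'],s['eef_rot'],s['qd'].round(3)); np.savez('w1.npz',im=im,M=M)
cv2.imwrite("pics/wrist1.png",cv2.resize(im,(800,600),interpolation=cv2.INTER_CUBIC))
```

```text
1.75 [518.88970937 -18.58653199 324.78516698] [3.14137349e+00 9.83271642e-05 1.57167774e+00] [ 0.75   0.535 -0.765 -0.     0.228 -0.14 ]
```

View pics/wrist1.png

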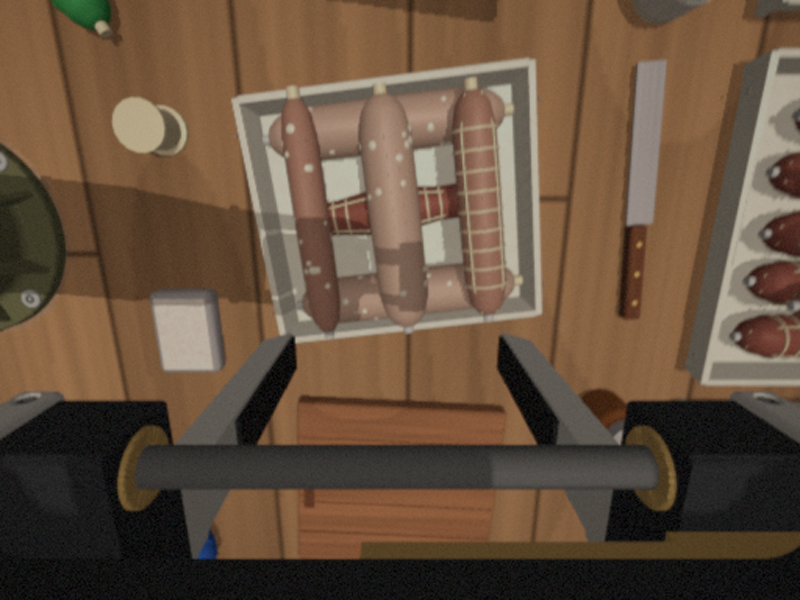

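Emit:
arm_command([
  {"xyz":[0,0.03,0],"turn":[0,0,0]},
  {"xyz":[0,0,0],"turn":[0,0,0]},
  {"xyz":[0,0,0],"turn":[0,0,0]},
])

```text
clock: 2.17
eef_pos: [518.0, 9.1, 324.4]
eef_rot: [-3.141, 0.0, 1.568]
wrist_force: [0.1, -0.3, -0.3]
finger_gap: 93.9
```

Run:
```python
from h import *
im,c,M,s=cam("wrist"); print(s['clock'],s['eef_pos'],s['eef_rot'],s['qd'].round(3)); np.savez('w1.npz',im=im,M=M)
cv2.imwrite("pics/wrist2.png",cv2.resize(im,(800,600),interpolation=cv2.INTER_CUBIC))
```

```text
2.175 [517.95957307   9.14402447 324.41139771] [-3.14146239e+00  1.86392343e-04  1.56762979e+00] [-0.012 -0.003  0.001  0.002  0.001  0.002]
```

View pics/wrist2.png

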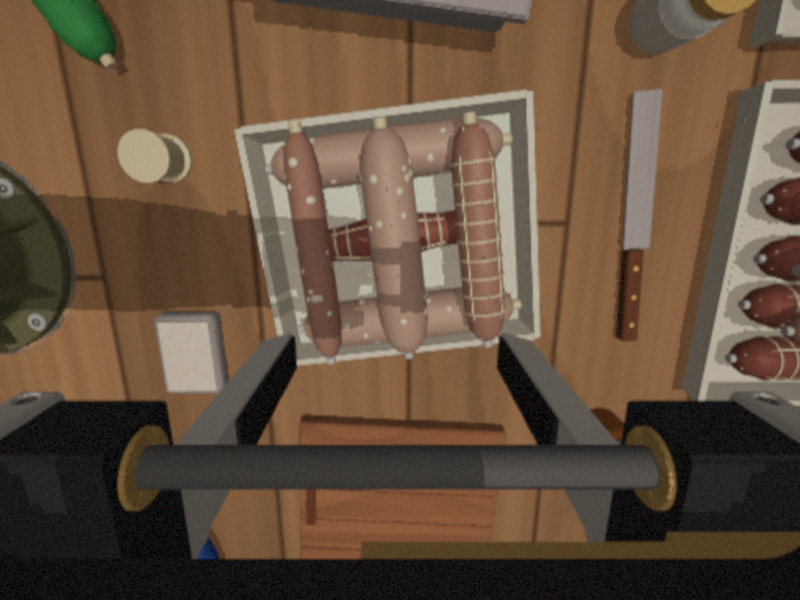

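Run:
```python
from h import *
im,c,M,s=cam("wrist")
k=1.5625
for z in (42,50):
    t=ray(c,M,np.array([[237,130],[532,93],[541,338],[298,364]])/k,z)[:,:2]; print(z,t.round(1).tolist(),[round(np.linalg.norm(t[i]-t[i-3]),1) for i in range(4)],t.mean(0).round(1))
for n,p,z in (("thin",[[295,122],[331,362]],79),("thick",[[379,118],[409,357]],87),("net",[[470,113],[487,347]],83),("coppa",[[330,241],[458,228]],32),("board",[[301,417],[506,426]],22)):
    e=ray(c,M,np.array(p)/k,z)[:,:2]; d=e[0]-e[1]
    print(n,e.round(1).tolist(),e.mean(0).round(1),np.linalg.norm(d).round(1),np.arctan2(-d[0],d[1]).round(3))
crop(im,140,50,360,260,3.5,"pics/w2c.png")
```

```text
42 [[356.9, 135.5], [654.6, 168.7], [686.7, -92.4], [401.6, -124.2]] [np.float64(299.5), np.float64(263.1), np.float64(286.9), np.float64(263.5)] [524.9  21.9]
50 [[359.8, 134.6], [652.2, 167.2], [683.7, -89.2], [403.6, -120.4]] [np.float64(294.2), np.float64(258.4), np.float64(281.8), np.float64(258.8)] [524.8  23. ]
thin [[424.9, 138.2], [447.2, -104.7]] [436.1  16.8] 243.9 0.091
thick [[503.5, 140.3], [531.7, -95.6]] [517.6  22.3] 237.5 0.119
net [[586.8, 144.7], [614.9, -86.2]] [600.8  29.3] 232.6 0.121
coppa [[444.7, 20.4], [587.0, 34.2]] [515.9  27.3] 143.0 1.668
board [[395.2, -207.7], [659.7, -222.0]] [ 527.4 -214.8] 264.9 1.517
```

View pics/w2c.png

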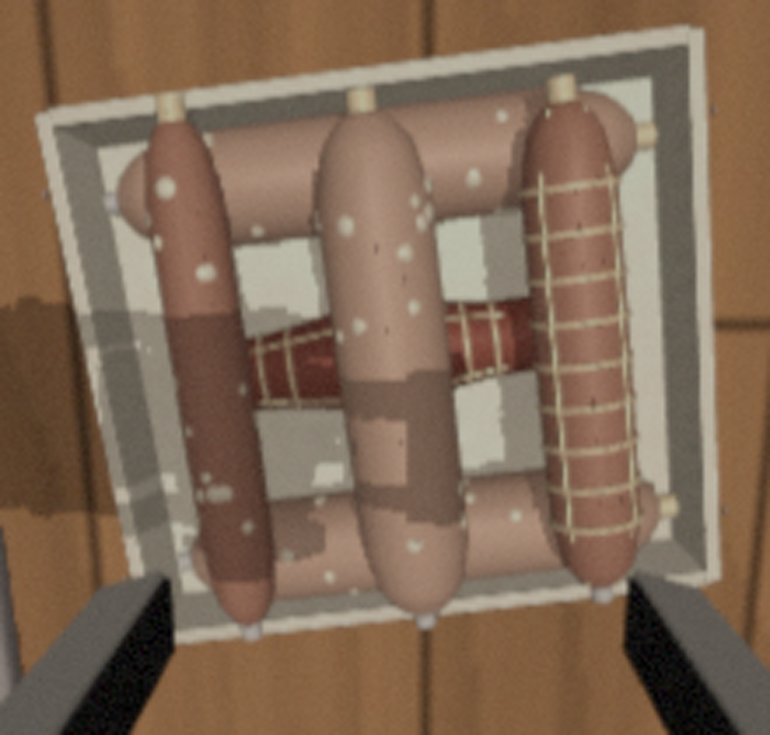

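Emit:
arm_command([
  {"xyz":[0.021,0.004,-0.045],"turn":[0,0,0.031]},
  {"xyz":[0.021,0.004,-0.045],"turn":[0,0,0.031]},
  {"xyz":[0.021,0.004,-0.045],"turn":[0,0,0.03]},
  {"xyz":[0.02,0.005,-0.045],"turn":[0,0,0.03]},
  {"xyz":[0,0,0],"turn":[0,0,0]},
  {"xyz":[0,0,0],"turn":[0,0,0]},
], gripper=0.3, force=30)

```text
clock: 3.02
eef_pos: [601.3, 26.1, 146.3]
eef_rot: [3.14, 0.0, 1.689]
wrist_force: [0.3, 0.2, 0.9]
finger_gap: 65.9
```

Run:
```python
from h import *
im,c,M,s=cam("wrist"); print(s['clock'],s['eef_pos'],s['eef_rot'],s['finger_gap'])
for n,C,z,yw in (("net",(601,26),83,.12),("thick",(518,19),87,.119),("thin",(436,14),79,.091)):
    for d in (-60,0,60):
        p=proj(c,M,[C[0]-np.sin(yw)*d,C[1]+np.cos(yw)*d,z])[0]; cv2.circle(im,tuple(p.round().astype(int)),2,(0,255,0),-1)
cv2.imwrite("pics/w3.png",cv2.resize(im,(800,600),interpolation=cv2.INTER_CUBIC))
```

```text
3.025 [601.27641046  26.12316636 146.33082132] [3.13974570e+00 2.89554415e-04 1.68860832e+00] 65.89086512334639
```

View pics/w3.png

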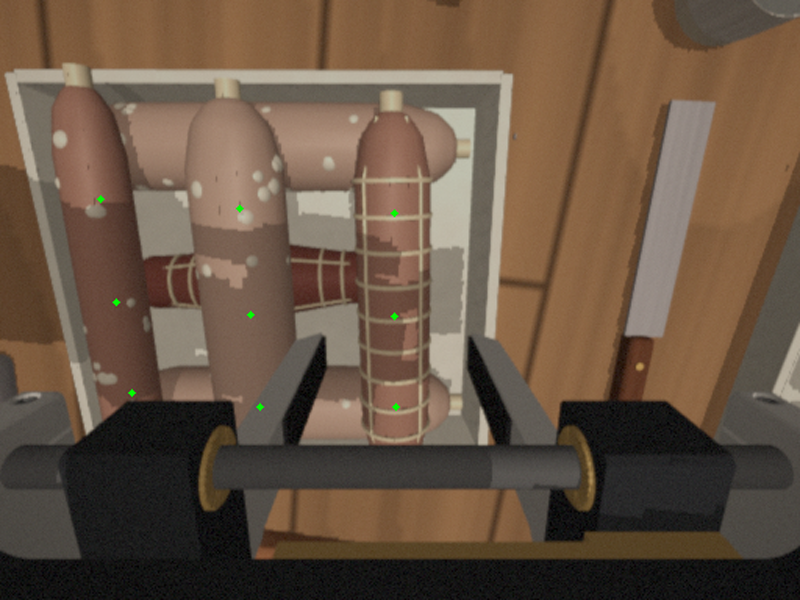

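Emit:
arm_command([
  {"xyz":[0,0,-0.023],"turn":[0,0,0]},
  {"xyz":[0,0,-0.023],"turn":[0,0,0]},
  {"xyz":[0,0,-0.015],"turn":[0,0,0]},
  {"xyz":[0,0,-0.007],"turn":[0,0,0]},
  {"xyz":[0,0,0],"turn":[0,0,0]},
  {"xyz":[0,0,0],"turn":[0,0,0]},
])

```text
clock: 3.82
eef_pos: [601.5, 26.7, 77.4]
eef_rot: [3.14, 0.0, 1.69]
wrist_force: [0.4, -0.1, 0.6]
finger_gap: 65.5
```

Emit:
arm_command([
  {"xyz":[0,0,0],"turn":[0,0,0]},
  {"xyz":[0,0,0],"turn":[0,0,0]},
  {"xyz":[0,0,0],"turn":[0,0,0]},
  {"xyz":[0,0,0],"turn":[0,0,0]},
], gripper=1)

```text
clock: 4.32
eef_pos: [601.0, 26.7, 76.6]
eef_rot: [-3.141, 0.0, 1.69]
wrist_force: [-1.7, -0.3, 3.1]
finger_gap: 42.0
```

Emit:
arm_command([
  {"xyz":[0,0,0.02],"turn":[0,0,0]},
  {"xyz":[0,0,0.03],"turn":[0,0,0]},
  {"xyz":[0,0,0.03],"turn":[0,0,0]},
  {"xyz":[0.0005,-0.045,0.01],"turn":[0,0,0]},
  {"xyz":[0.0005,-0.045,0],"turn":[0,0,0]},
  {"xyz":[0.0005,-0.045,0],"turn":[0,0,0]},
  {"xyz":[0.0005,-0.045,0],"turn":[0,0,0]},
  {"xyz":[0.0005,-0.045,0],"turn":[0,0,0]},
  {"xyz":[0.0005,-0.045,0],"turn":[0,0,0]},
  {"xyz":[0.0005,-0.045,0],"turn":[0,0,0]},
  {"xyz":[0.0005,-0.045,0],"turn":[0,0,0]},
  {"xyz":[0,0,0],"turn":[0,0,0]},
])

```text
clock: 5.82
eef_pos: [604.1, -336.1, 165.1]
eef_rot: [-3.14, -0.001, 1.686]
wrist_force: [-0.0, 0.7, -2.9]
finger_gap: 41.5
```

Run:
```python
from h import *
im,c,M,s=cam("wrist"); print(s['clock'],s['eef_pos'],s['eef_rot'],s['finger_gap'],s['wrist_force'])
cv2.imwrite("pics/w4.png",im)
im,c,M,s=cam("scene"); cv2.imwrite("pics/s4.png",im)
for x in (-135,135):
  for y in (-125,125):
    cv2.circle(im,tuple(proj(c,M,[520.7+x+.054*y,-339.7+y-.054*x,22])[0].round().astype(int)),2,(0,255,0),-1)
crop(im,80,130,320,290,3,"pics/s4.png")
```

```text
5.825 [ 604.05352247 -336.08548749  165.08038617] [-3.14030592e+00 -5.91238060e-04  1.68643463e+00] 41.467924037915424 [-0.01288137  0.71469881 -2.86287916]
```

View pics/w4.png

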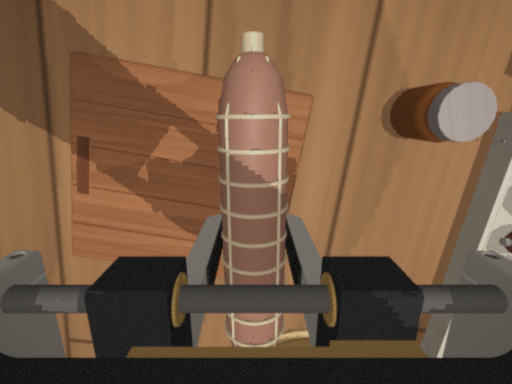

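View pics/s4.png

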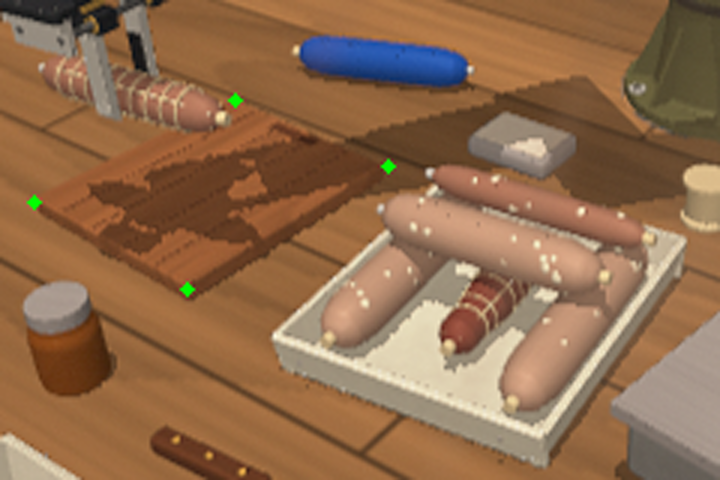

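Emit:
arm_command([
  {"xyz":[0,0,-0.04],"turn":[0,0,0]},
  {"xyz":[0,0,-0.04],"turn":[0,0,0]},
  {"xyz":[0,0,-0.03],"turn":[0,0,0]},
  {"xyz":[0,0,-0.012],"turn":[0,0,0]},
  {"xyz":[0,0,-0.007],"turn":[0,0,0]},
  {"xyz":[0,0,0],"turn":[0,0,0]},
  {"xyz":[0,0,0],"turn":[0,0,0]},
])

```text
clock: 6.8
eef_pos: [605.5, -333.5, 38.7]
eef_rot: [3.14, 0.001, 1.69]
wrist_force: [0.2, 0.5, -3.7]
finger_gap: 41.7
```

Emit:
arm_command([
  {"xyz":[0,0,0],"turn":[0,0,0]},
  {"xyz":[0,0,0],"turn":[0,0,0]},
  {"xyz":[0,0,0],"turn":[0,0,0]},
  {"xyz":[0,0,0.03],"turn":[0,0,0]},
  {"xyz":[0,0,0.05],"turn":[0,0,0]},
  {"xyz":[0,0,0.049],"turn":[0,0,0]},
], gripper=0.3)

```text
clock: 7.55
eef_pos: [604.9, -333.2, 168.1]
eef_rot: [-3.142, -0.0, 1.69]
wrist_force: [0.2, -0.3, 0.3]
finger_gap: 65.6
```

Emit:
arm_command([
  {"xyz":[-0.011,0.044,0],"turn":[0,0,0]},
  {"xyz":[-0.011,0.044,0],"turn":[0,0,0]},
  {"xyz":[-0.011,0.044,0],"turn":[0,0,0]},
  {"xyz":[-0.011,0.044,0],"turn":[0,0,0]},
  {"xyz":[-0.011,0.044,0],"turn":[0,0,0]},
  {"xyz":[-0.011,0.044,0],"turn":[0,0,0]},
  {"xyz":[-0.011,0.044,0],"turn":[0,0,0]},
  {"xyz":[-0.01,0.044,0],"turn":[0,0,0]},
  {"xyz":[0,0,0],"turn":[0,0,0]},
  {"xyz":[0,0,0],"turn":[0,0,0]},
], gripper=0.21)

```text
clock: 8.8
eef_pos: [518.3, 18.4, 166.7]
eef_rot: [3.141, 0.0, 1.69]
wrist_force: [-0.5, -1.5, -0.1]
finger_gap: 73.9
```

Run:
```python
from h import *
im,c,M,s=cam("wrist"); print(s['clock'],s['eef_pos'],s['eef_rot'],s['finger_gap'],s['wrist_force'])
for n,C,z,yw in (("thick",(518,19),87,.119),("thin",(435.5,14),79,.091)):
    for d in (-60,0,60):
        p=proj(c,M,[C[0]-np.sin(yw)*d,C[1]+np.cos(yw)*d,z])[0]; cv2.circle(im,tuple(p.round().astype(int)),2,(0,255,0),-1)
cv2.imwrite("pics/w5.png",cv2.resize(im,(800,600),interpolation=cv2.INTER_CUBIC))
```

```text
8.8 [518.26771064  18.3802612  166.6680483 ] [3.14110620e+00 2.46793434e-04 1.69000803e+00] 73.92756286106004 [-0.49156629 -1.50504776 -0.11223281]
```

View pics/w5.png

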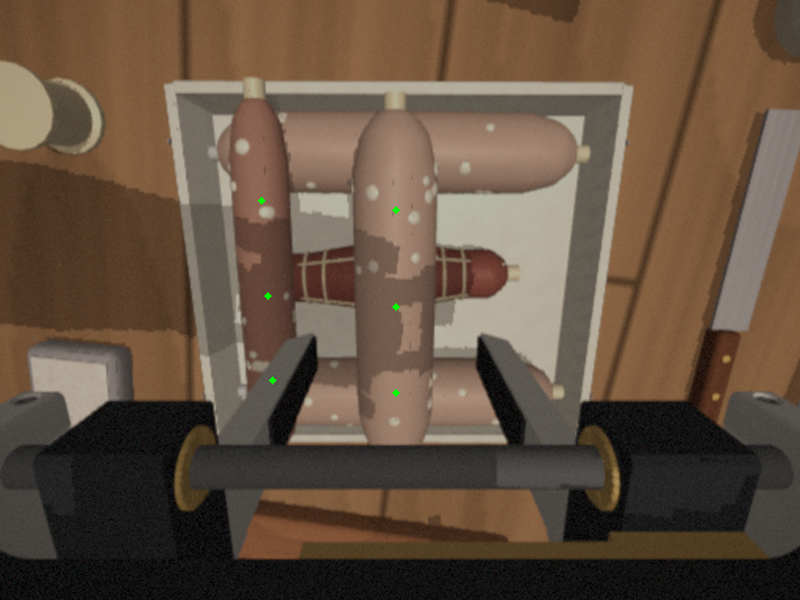

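Emit:
arm_command([
  {"xyz":[0,0,-0.03],"turn":[0,0,0]},
  {"xyz":[0,0,-0.025],"turn":[0,0,0]},
  {"xyz":[0,0,-0.02],"turn":[0,0,0]},
  {"xyz":[0,0,-0.011],"turn":[0,0,0]},
  {"xyz":[0,0,0],"turn":[0,0,0]},
  {"xyz":[0,0,0],"turn":[0,0,0]},
])

```text
clock: 9.6
eef_pos: [518.5, 18.5, 81.2]
eef_rot: [3.14, 0.0, 1.689]
wrist_force: [-0.2, 0.3, 0.5]
finger_gap: 74.2
```

Emit:
arm_command([
  {"xyz":[0,0,0],"turn":[0,0,0]},
  {"xyz":[0,0,0],"turn":[0,0,0]},
  {"xyz":[0,0,0],"turn":[0,0,0]},
  {"xyz":[0,0,0],"turn":[0,0,0]},
], gripper=1)

```text
clock: 10.1
eef_pos: [518.1, 18.7, 80.7]
eef_rot: [3.142, 0.0, 1.69]
wrist_force: [-1.5, -0.0, 3.8]
finger_gap: 49.9
```

Emit:
arm_command([
  {"xyz":[0,0,0.02],"turn":[0,0,0]},
  {"xyz":[0,0,0.03],"turn":[0,0,0]},
  {"xyz":[0,0,0.03],"turn":[0,0,0]},
  {"xyz":[0.0005,-0.045,0.01],"turn":[0,0,0]},
  {"xyz":[0.0005,-0.045,0],"turn":[0,0,0]},
  {"xyz":[0.0005,-0.045,0],"turn":[0,0,0]},
  {"xyz":[0.0005,-0.045,0],"turn":[0,0,0]},
  {"xyz":[0.0005,-0.045,0],"turn":[0,0,0]},
  {"xyz":[0.0005,-0.045,0],"turn":[0,0,0]},
  {"xyz":[0.0005,-0.045,0],"turn":[0,0,0]},
  {"xyz":[0.0005,-0.045,0],"turn":[0,0,0]},
  {"xyz":[0,0,0],"turn":[0,0,0]},
])

```text
clock: 11.6
eef_pos: [521.2, -343.7, 169.1]
eef_rot: [-3.14, -0.001, 1.687]
wrist_force: [0.8, 1.1, -4.3]
finger_gap: 49.9
```

Run:
```python
from h import *
im,c,M,s=cam("wrist"); print(s['clock'],s['eef_pos'],s['eef_rot'],s['finger_gap'],s['wrist_force'])
cv2.imwrite("pics/w6.png",im)
```

```text
11.6 [ 521.15255136 -343.68773338  169.12409968] [-3.14028370e+00 -8.03476619e-04  1.68671210e+00] 49.85491370319392 [ 0.80271774  1.11991866 -4.26394519]
```

View pics/w6.png

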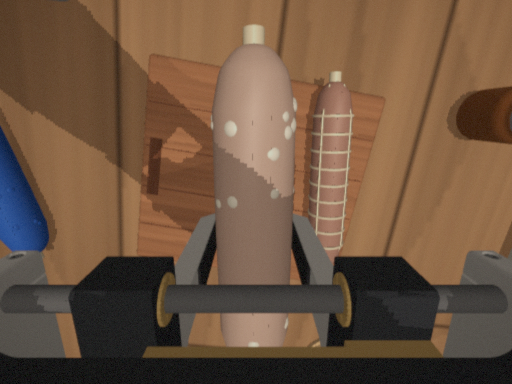

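Emit:
arm_command([
  {"xyz":[0,0,-0.04],"turn":[0,0,0]},
  {"xyz":[0,0,-0.04],"turn":[0,0,0]},
  {"xyz":[0,0,-0.03],"turn":[0,0,0]},
  {"xyz":[0,0,-0.012],"turn":[0,0,0]},
  {"xyz":[0,0,-0.007],"turn":[0,0,0]},
  {"xyz":[0,0,0],"turn":[0,0,0]},
  {"xyz":[0,0,0],"turn":[0,0,0]},
])

```text
clock: 12.52
eef_pos: [522.5, -341.5, 42.5]
eef_rot: [3.14, 0.001, 1.69]
wrist_force: [0.3, -1.0, -3.6]
finger_gap: 49.7
```

Emit:
arm_command([
  {"xyz":[0,0,0],"turn":[0,0,0]},
  {"xyz":[0,0,0],"turn":[0,0,0]},
  {"xyz":[0,0,0],"turn":[0,0,0]},
  {"xyz":[0,0,0.03],"turn":[0,0,0]},
  {"xyz":[0,0,0.05],"turn":[0,0,0]},
  {"xyz":[0,0,0.049],"turn":[0,0,0]},
], gripper=0.21)

```text
clock: 13.28
eef_pos: [521.9, -341.2, 172.1]
eef_rot: [-3.142, -0.0, 1.69]
wrist_force: [-0.5, 1.2, -0.3]
finger_gap: 74.0
```

Emit:
arm_command([
  {"xyz":[-0.011,0.044,0],"turn":[0,0,-0.007]},
  {"xyz":[-0.011,0.044,0],"turn":[0,0,-0.007]},
  {"xyz":[-0.011,0.044,0],"turn":[0,0,-0.007]},
  {"xyz":[-0.011,0.044,0],"turn":[0,0,-0.007]},
  {"xyz":[-0.011,0.044,0],"turn":[0,0,0]},
  {"xyz":[-0.011,0.044,0],"turn":[0,0,0]},
  {"xyz":[-0.011,0.044,0],"turn":[0,0,0]},
  {"xyz":[-0.0095,0.047,0],"turn":[0,0,0]},
  {"xyz":[0,0,-0.03],"turn":[0,0,0]},
  {"xyz":[0,0,0],"turn":[0,0,0]},
  {"xyz":[0,0,0],"turn":[0,0,0]},
], gripper=0.34)

```text
clock: 14.65
eef_pos: [436.0, 13.3, 141.3]
eef_rot: [3.141, 0.0, 1.661]
wrist_force: [1.0, 0.4, -0.6]
finger_gap: 61.9
```

Run:
```python
from h import *
im,c,M,s=cam("wrist"); print(s['clock'],s['eef_pos'],s['eef_rot'],s['finger_gap'],s['wrist_force'])
for n,C,z,yw in (("thin",(435.5,14),79,.091),):
    for d in (-60,0,60):
        p=proj(c,M,[C[0]-np.sin(yw)*d,C[1]+np.cos(yw)*d,z])[0]; cv2.circle(im,tuple(p.round().astype(int)),2,(0,255,0),-1)
cv2.imwrite("pics/w7.png",im)
```

```text
14.65 [435.98416534  13.33085164 141.32306351] [3.14087410e+00 1.11958882e-04 1.66110940e+00] 61.881010259358725 [ 0.99771378  0.37342332 -0.57378025]
```

View pics/w7.png

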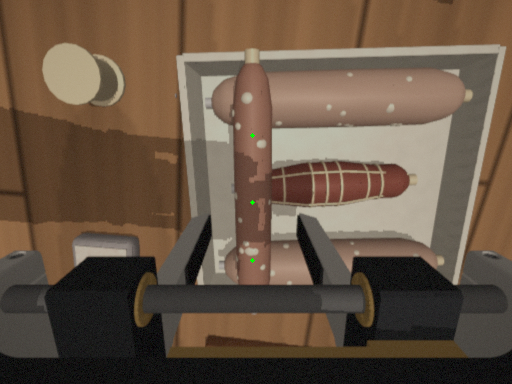

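Emit:
arm_command([
  {"xyz":[0,0,-0.025],"turn":[0,0,0]},
  {"xyz":[0,0,-0.02],"turn":[0,0,0]},
  {"xyz":[0,0,-0.014],"turn":[0,0,0]},
  {"xyz":[0,0,-0.007],"turn":[0,0,0]},
  {"xyz":[0,0,0],"turn":[0,0,0]},
  {"xyz":[0,0,0],"turn":[0,0,0]},
])

```text
clock: 15.45
eef_pos: [435.9, 13.7, 75.0]
eef_rot: [3.141, 0.0, 1.662]
wrist_force: [0.2, -0.6, 0.3]
finger_gap: 61.9
```

Emit:
arm_command([
  {"xyz":[0,0,0],"turn":[0,0,0]},
  {"xyz":[0,0,0],"turn":[0,0,0]},
  {"xyz":[0,0,0],"turn":[0,0,0]},
  {"xyz":[0,0,0],"turn":[0,0,0]},
], gripper=1)

```text
clock: 15.95
eef_pos: [435.6, 13.7, 74.5]
eef_rot: [3.142, 0.0, 1.662]
wrist_force: [0.6, 0.4, 2.3]
finger_gap: 34.0
```

Emit:
arm_command([
  {"xyz":[0,0,0.02],"turn":[0,0,0]},
  {"xyz":[0,0,0.03],"turn":[0,0,0]},
  {"xyz":[0,0,0.03],"turn":[0,0,0]},
  {"xyz":[0.0005,-0.045,0.01],"turn":[0,0,0]},
  {"xyz":[0.0005,-0.045,0],"turn":[0,0,0]},
  {"xyz":[0.0005,-0.045,0],"turn":[0,0,0]},
  {"xyz":[0.0005,-0.045,0],"turn":[0,0,0]},
  {"xyz":[0.0005,-0.045,0],"turn":[0,0,0]},
  {"xyz":[0.0005,-0.045,0],"turn":[0,0,0]},
  {"xyz":[0.0005,-0.045,0],"turn":[0,0,0]},
  {"xyz":[0.0005,-0.045,0],"turn":[0,0,0]},
  {"xyz":[0,0,0],"turn":[0,0,0]},
])

```text
clock: 17.45
eef_pos: [438.9, -348.4, 163.5]
eef_rot: [-3.141, -0.001, 1.659]
wrist_force: [-0.1, 0.3, -2.7]
finger_gap: 34.1
```

Run:
```python
from h import *
im,c,M,s=cam("wrist"); print(s['clock'],s['eef_pos'],s['eef_rot'],s['finger_gap'],s['wrist_force'])
cv2.imwrite("pics/w8.png",im)
```

```text
17.45 [ 438.85984709 -348.36345932  163.54938148] [-3.14069900e+00 -6.29811991e-04  1.65902558e+00] 34.0538377059388 [-0.06710187  0.32189649 -2.65954999]
```

View pics/w8.png

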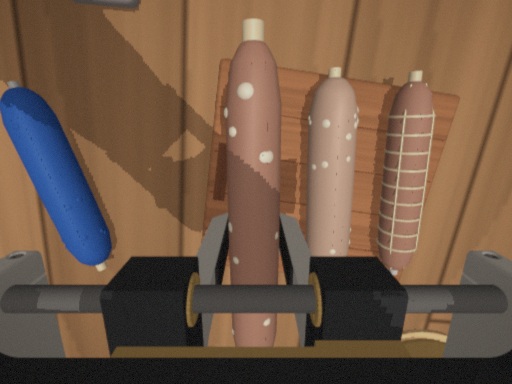

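Emit:
arm_command([
  {"xyz":[0,0,-0.04],"turn":[0,0,0]},
  {"xyz":[0,0,-0.04],"turn":[0,0,0]},
  {"xyz":[0,0,-0.03],"turn":[0,0,0]},
  {"xyz":[0,0,-0.012],"turn":[0,0,0]},
  {"xyz":[0,0,-0.007],"turn":[0,0,0]},
  {"xyz":[0,0,0],"turn":[0,0,0]},
  {"xyz":[0,0,0],"turn":[0,0,0]},
])

```text
clock: 18.38
eef_pos: [439.9, -346.5, 36.4]
eef_rot: [3.141, 0.001, 1.662]
wrist_force: [0.1, -0.1, -2.0]
finger_gap: 33.8
```

Emit:
arm_command([
  {"xyz":[0,0,0],"turn":[0,0,0]},
  {"xyz":[0,0,0],"turn":[0,0,0]},
  {"xyz":[0,0,0],"turn":[0,0,0]},
  {"xyz":[0,0,0.03],"turn":[0,0,0]},
  {"xyz":[0,0,0.05],"turn":[0,0,0]},
  {"xyz":[0,0,0.049],"turn":[0,0,0]},
  {"xyz":[0,0,0.04],"turn":[0,0,0]},
  {"xyz":[0,0,0],"turn":[0,0,0]},
  {"xyz":[0,0,0],"turn":[0,0,0]},
], gripper=0.34)

```text
clock: 19.5
eef_pos: [439.3, -346.0, 203.5]
eef_rot: [-3.141, -0.001, 1.662]
wrist_force: [-0.0, 1.3, -0.6]
finger_gap: 62.1
```

Run:
```python
from h import *
im,c,M,s=cam("scene"); print(s['clock'],s['eef_pos'],s['eef_rot'],s['finger_gap'],s['wrist_force'])
crop(im,80,130,440,340,2.2,"pics/s9.png")
k=1
im,c,M,s=cam("wrist");cv2.imwrite("pics/w9.png",im)
```

```text
19.5 [ 439.30000623 -346.04228151  203.52934582] [-3.14082858e+00 -8.09878692e-04  1.66179560e+00] 62.10527833491789 [-0.04165433  1.29664911 -0.62025387]
```

View pics/s9.png

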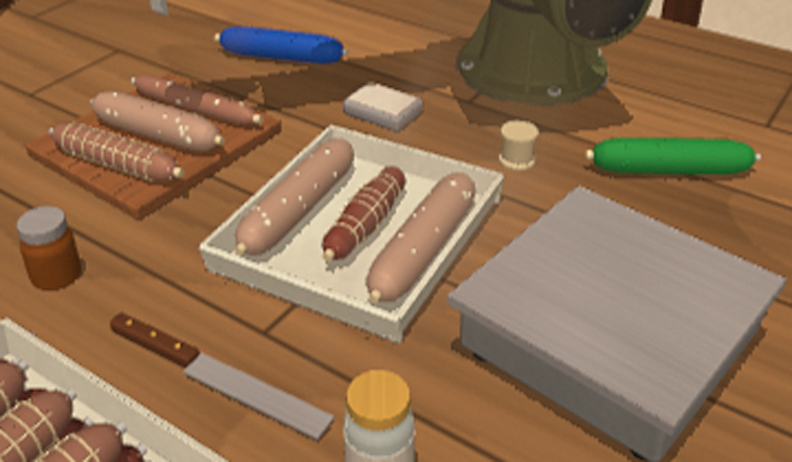

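View pics/w9.png

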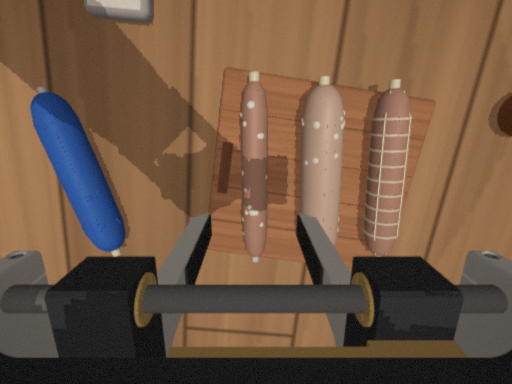

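Emit:
arm_command([
  {"xyz":[0.007,0.031,0.006],"turn":[0,0,-0.1285]},
  {"xyz":[0.007,0.031,0.006],"turn":[0,0,-0.1285]},
  {"xyz":[0.007,0.031,0.006],"turn":[0,0,-0.1285]},
  {"xyz":[0.007,0.031,0.006],"turn":[0,0,-0.1285]},
  {"xyz":[0.007,0.031,0.006],"turn":[0,0,-0.1285]},
  {"xyz":[0.007,0.031,0.006],"turn":[0,0,-0.1285]},
  {"xyz":[0.007,0.031,0.006],"turn":[0,0,-0.1285]},
  {"xyz":[0.007,0.031,0.006],"turn":[0,0,-0.1285]},
  {"xyz":[0.007,0.031,0.006],"turn":[0,0,-0.1285]},
  {"xyz":[0.007,0.031,0.006],"turn":[0,0,-0.1285]},
  {"xyz":[0.007,0.031,0.006],"turn":[0,0,-0.1285]},
  {"xyz":[0.003,0.03,0.006],"turn":[0,0,-0.1285]},
], gripper=0.14)

```text
clock: 21.1
eef_pos: [519.5, 25.8, 275.4]
eef_rot: [-3.141, 0.002, 0.116]
wrist_force: [0.2, -0.6, -0.4]
finger_gap: 80.9
```

Emit:
arm_command([
  {"xyz":[0,0,0],"turn":[0,0,0]},
  {"xyz":[0,0,0],"turn":[0,0,0]},
  {"xyz":[0,0,0],"turn":[0,0,0]},
])

```text
clock: 21.48
eef_pos: [519.4, 23.9, 276.0]
eef_rot: [-3.142, 0.001, 0.12]
wrist_force: [0.6, -0.4, -0.0]
finger_gap: 80.7
```

Run:
```python
from h import *
im,c,M,s=cam("wrist"); print(s['clock'],s['eef_pos'],s['eef_rot'],s['finger_gap'],s['joints'].round(2))
np.savez('w10.npz',im=im,M=M)
cv2.imwrite("pics/w10.png",cv2.resize(im,(800,600),interpolation=cv2.INTER_CUBIC))
```

```text
21.475 [519.41911328  23.86732052 276.00378096] [-3.14157658e+00  7.50057752e-04  1.20006487e-01] 80.72186363898616 [-0.02  0.19  1.52 -0.    1.43  1.43]
```

View pics/w10.png

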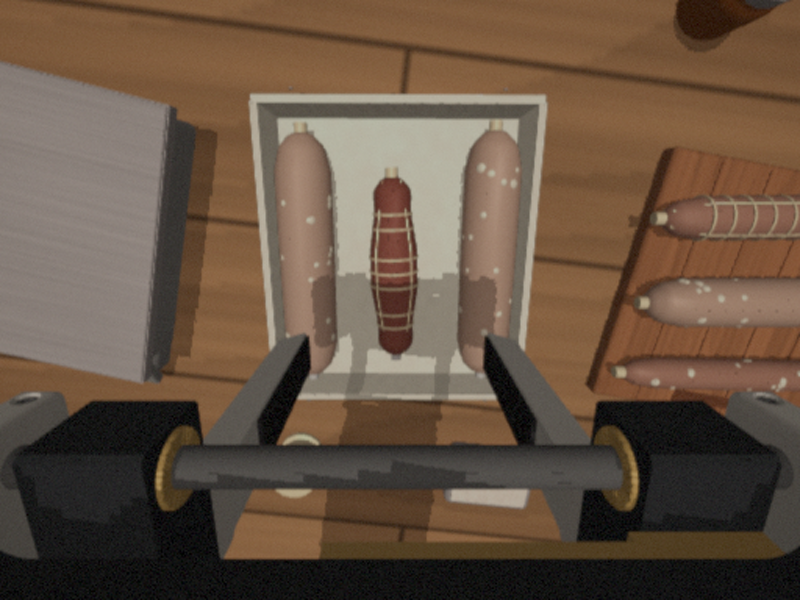

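Run:
```python
from h import *
im,c,M,s=cam("wrist"); k=1.5625
def show(n,p,z):
    e=ray(c,M,np.array(p)/k,z)[:,:2]; d=e[0]-e[1]; print(n,e.round(1).tolist(),e.mean(0).round(1),np.linalg.norm(d).round(1),np.arctan2(d[1],d[0]).round(3))
show("coppa body",[[391,177],[396,354]],32)
show("coppa belly edges",[[371,258],[418,258]],32)
show("bedL/R centre",[[305,240],[490,240]],35)
show("pan edge",[[174,109],[146,378]],88)
for n in ("scene","side"):
    im2,c2,M2,_=cam(n); g=cv2.cvtColor(im2,cv2.COLOR_BGR2HSV)
    box=(280,205,445,345) if n=="scene" else (85,220,260,350)
    crop(im2,*box,4,f"pics/pan_{n}.png")
```

```text
coppa body [[598.6, 38.4], [416.9, 11.8]] [507.7  25.1] 183.6 0.145
coppa belly edges [[518.0, 49.4], [523.6, 2.2]] [520.8  25.8] 47.5 1.69
bedL/R centre [[528.8, 116.0], [550.5, -66.0]] [539.6  25. ] 183.3 1.69
pan edge [[629.6, 215.1], [388.9, 246.8]] [509.2 230.9] 242.7 -0.131
```

View pics/pan_scene.png

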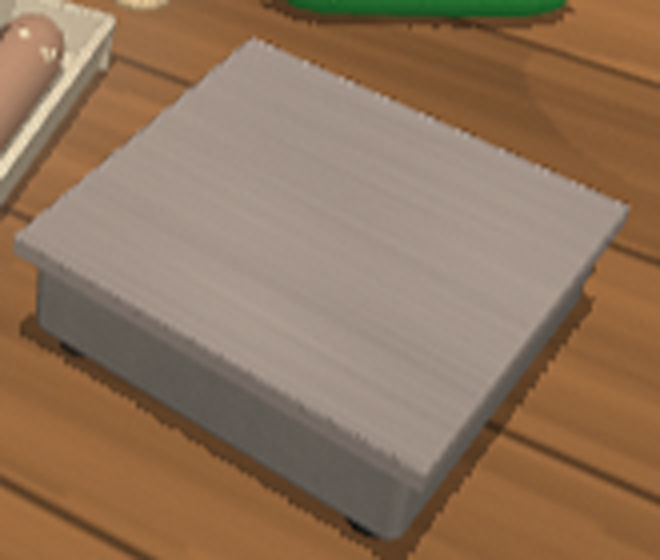

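View pics/pan_side.png

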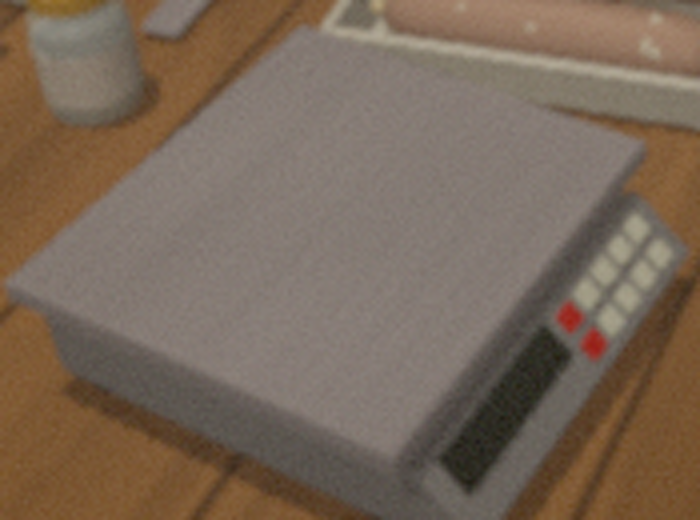

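Run:
```python
from h import *
for n,p in (("scene",[[343.3,215],[437.3,256.8],[386.8,323.8],[283.8,264.3]]),("side",[[245.8,257],[184.5,335.5],[87,290],[162,227]])):
    im,c,M,s=cam(n); e=ray(c,M,p,88)[:,:2]; print(n,e.round(1).tolist(),e.mean(0).round(1),[np.linalg.norm(e[i]-e[i-1]).round() for i in range(4)])
im,c,M,s=cam("wrist"); k=1.5625
for p in ([[303,134],[313,372]],[[496,131],[484,372]]):
    e=ray(c,M,np.array(p)/k,35)[:,:2]; print(e.round(1).tolist(),e.mean(0).round(1),np.linalg.norm(e[0]-e[1]).round())
```

```text
scene [[385.1, 254.3], [413.9, 500.4], [661.4, 470.4], [631.9, 222.2]] [523.1 361.8] [np.float64(249.0), np.float64(248.0), np.float64(249.0), np.float64(250.0)]
side [[379.1, 258.3], [408.1, 502.0], [657.9, 468.3], [622.2, 224.4]] [516.8 363.3] [np.float64(245.0), np.float64(245.0), np.float64(252.0), np.float64(247.0)]
[[627.2, 124.5], [386.7, 99.4]] [506.9 111.9] 242.0
[[651.1, -52.9], [408.7, -84.6]] [529.9 -68.8] 244.0
```

Emit:
arm_command([
  {"xyz":[-0.005,0.001,-0.05],"turn":[0,0,0.02]},
  {"xyz":[-0.005,0,-0.05],"turn":[0,0,0]},
  {"xyz":[0,0,-0.05],"turn":[0,0,0]},
  {"xyz":[0,0,0],"turn":[0,0,0]},
  {"xyz":[0,0,0],"turn":[0,0,0]},
])

```text
clock: 22.45
eef_pos: [510.5, 25.7, 128.4]
eef_rot: [3.141, -0.002, 0.14]
wrist_force: [0.5, 0.3, 0.1]
finger_gap: 80.8
```

Run:
```python
from h import *
im,c,M,s=cam("wrist"); print(s['clock'],s['eef_pos'],s['eef_rot'],s['finger_gap'])
print(proj(c,M,[[508,25,32],[420,12,32],[596,38,32]]).round(0))
cv2.imwrite("pics/w11.png",im)
```

```text
22.45 [510.52509115  25.70002386 128.42982423] [ 3.14125787e+00 -2.21047345e-03  1.39833670e-01] 80.8471822163822
[[254. 195.]
 [254. 270.]
 [253. 106.]]
```

View pics/w11.png

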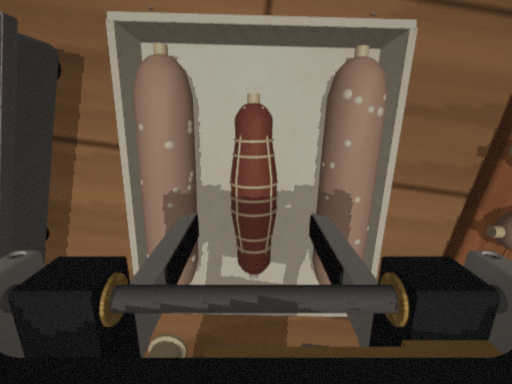

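Emit:
arm_command([
  {"xyz":[0,0,-0.03],"turn":[0,0,0]},
  {"xyz":[0,0,-0.03],"turn":[0,0,0]},
  {"xyz":[0,0,-0.025],"turn":[0,0,0]},
  {"xyz":[0,0,-0.01],"turn":[0,0,0]},
  {"xyz":[0,0,-0.005],"turn":[0,0,0]},
  {"xyz":[0,0,0],"turn":[0,0,0]},
  {"xyz":[0,0,0],"turn":[0,0,0]},
])

```text
clock: 23.38
eef_pos: [510.1, 25.7, 27.3]
eef_rot: [3.141, -0.001, 0.14]
wrist_force: [-0.5, 0.7, -0.1]
finger_gap: 80.7
```

Emit:
arm_command([
  {"xyz":[0,0,0],"turn":[0,0,0]},
  {"xyz":[0,0,0],"turn":[0,0,0]},
  {"xyz":[0,0,0],"turn":[0,0,0]},
  {"xyz":[0,0,0],"turn":[0,0,0]},
  {"xyz":[0,0,0],"turn":[0,0,0]},
], gripper=1)

```text
clock: 24.0
eef_pos: [509.6, 25.7, 26.5]
eef_rot: [3.142, 0.0, 0.14]
wrist_force: [-0.9, -0.4, -0.2]
finger_gap: 48.0
```

Emit:
arm_command([
  {"xyz":[0,0,0.02],"turn":[0,0,0]},
  {"xyz":[0,0,0.04],"turn":[0,0,0]},
  {"xyz":[0,0,0.045],"turn":[0,0,0]},
  {"xyz":[0,0,0.045],"turn":[0,0,0]},
  {"xyz":[0.002,0.048,0],"turn":[0,0,0]},
  {"xyz":[0.002,0.048,0],"turn":[0,0,0]},
  {"xyz":[0.002,0.048,0],"turn":[0,0,0]},
  {"xyz":[0.002,0.048,0],"turn":[0,0,0]},
  {"xyz":[0.002,0.048,0],"turn":[0,0,0]},
  {"xyz":[0.002,0.048,0],"turn":[0,0,0]},
  {"xyz":[0.001,0.048,0],"turn":[0,0,0]},
  {"xyz":[0,0,0],"turn":[0,0,0]},
])

```text
clock: 25.5
eef_pos: [521.5, 364.3, 175.1]
eef_rot: [3.141, 0.002, 0.143]
wrist_force: [0.8, -1.5, -3.6]
finger_gap: 47.8
```

Emit:
arm_command([
  {"xyz":[0,0,0],"turn":[0,0,0]},
  {"xyz":[0,0,0],"turn":[0,0,0]},
])

```text
clock: 25.75
eef_pos: [522.8, 360.7, 176.4]
eef_rot: [3.141, 0.0, 0.139]
wrist_force: [-0.2, -0.1, -2.9]
finger_gap: 48.0
```

Run:
```python
from h import *
im,c,M,s=cam("wrist"); print(s['clock'],s['eef_pos'],s['eef_rot'],s['finger_gap'],s['wrist_force'])
for P in ([521,362],[385.1, 254.3], [413.9, 500.4], [661.4, 470.4], [631.9, 222.2]):
    cv2.circle(im,tuple(proj(c,M,[*P,88])[0].round().astype(int)),3,(0,255,0),-1)
cv2.imwrite("pics/w12.png",im)
```

```text
25.75 [522.75792784 360.68501299 176.40795708] [3.14135968e+00 2.69855057e-04 1.38627040e-01] 47.96179382979748 [-0.21780392 -0.14470166 -2.85866376]
```

View pics/w12.png

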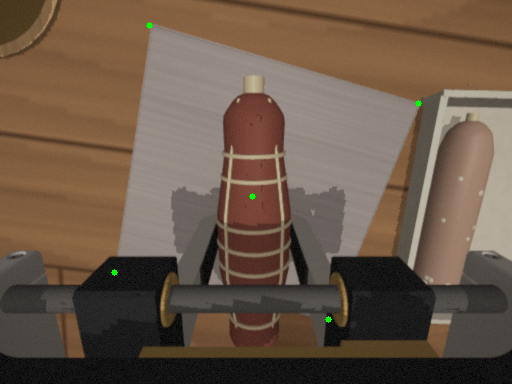

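Corners at (150,25) and (418,103) line up with the pan, so the pan estimate holds. Lowering.

Emit:
arm_command([
  {"xyz":[0,0,-0.03],"turn":[0,0,0]},
  {"xyz":[0,0,-0.022],"turn":[0,0,0]},
  {"xyz":[0,0,-0.011],"turn":[0,0,0]},
  {"xyz":[0,0,-0.006],"turn":[0,0,0]},
  {"xyz":[0,0,0],"turn":[0,0,0]},
  {"xyz":[0,0,0],"turn":[0,0,0]},
])

```text
clock: 26.55
eef_pos: [522.9, 361.9, 108.3]
eef_rot: [-3.141, -0.001, 0.14]
wrist_force: [0.3, -0.9, -3.3]
finger_gap: 47.5
```

Emit:
arm_command([
  {"xyz":[0,0,0],"turn":[0,0,0]},
  {"xyz":[0,0,0],"turn":[0,0,0]},
  {"xyz":[0,0,0],"turn":[0,0,0]},
  {"xyz":[0,0,0],"turn":[0,0,0]},
  {"xyz":[0,0,0.03],"turn":[0,0,0]},
  {"xyz":[0,0,0.05],"turn":[0,0,0]},
  {"xyz":[0,0,0.05],"turn":[0,0,0]},
  {"xyz":[0,0,0.04],"turn":[0,0,0]},
  {"xyz":[0,0,0],"turn":[0,0,0]},
  {"xyz":[0,0,0],"turn":[0,0,0]},
], gripper=0.14)

```text
clock: 27.8
eef_pos: [522.3, 361.6, 276.4]
eef_rot: [3.141, 0.001, 0.14]
wrist_force: [0.0, 0.2, -0.7]
finger_gap: 81.0
```

Run:
```python
from h import *
im,c,M,s=cam("wrist"); print(s['clock'],s['eef_pos'],s['eef_rot'],s['finger_gap'],s['wrist_force'])
cv2.circle(im,tuple(proj(c,M,[521,362,112])[0].round().astype(int)),3,(0,255,0),-1)
cv2.imwrite("pics/w13.png",im)
im,c,M,s=cam("side");crop(im,80,130,340,350,2.7,"pics/sd13.png")
```

```text
27.8 [522.33687115 361.58312319 276.43425424] [3.14107566e+00 1.23506977e-03 1.39796492e-01] 81.02514469057478 [ 0.02648578  0.2305831  -0.69611385]
```

View pics/w13.png

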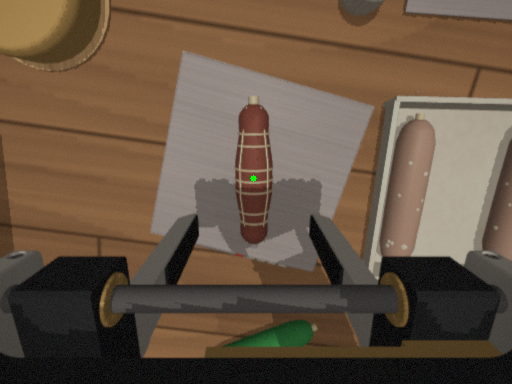

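View pics/sd13.png

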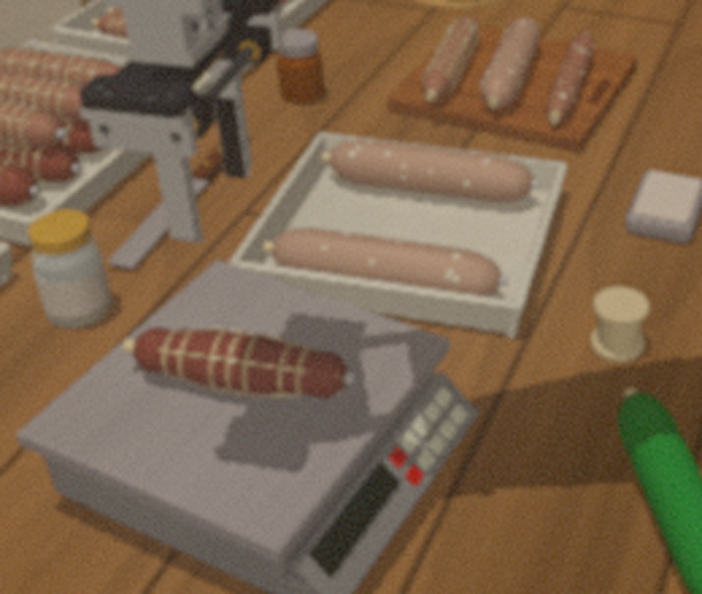

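Emit:
arm_command([
  {"xyz":[0.005,-0.05,0],"turn":[0,0,0.125]},
  {"xyz":[0.005,-0.05,0],"turn":[0,0,0.125]},
  {"xyz":[0.005,-0.05,0],"turn":[0,0,0.125]},
  {"xyz":[0.005,-0.05,0],"turn":[0,0,0.125]},
  {"xyz":[0.005,-0.05,0],"turn":[0,0,0.125]},
  {"xyz":[0.005,-0.05,0],"turn":[0,0,0.125]},
  {"xyz":[0.005,-0.05,0],"turn":[0,0,0.125]},
  {"xyz":[0.005,-0.05,0],"turn":[0,0,0.125]},
  {"xyz":[0.005,-0.05,0],"turn":[0,0,0.125]},
  {"xyz":[0.005,-0.05,0],"turn":[0,0,0.125]},
  {"xyz":[0.005,-0.05,0],"turn":[0,0,0.125]},
  {"xyz":[0.005,-0.05,0],"turn":[0,0,0.125]},
], gripper=0.3)

```text
clock: 29.4
eef_pos: [582.3, -239.8, 276.3]
eef_rot: [-3.14, -0.001, 1.644]
wrist_force: [0.1, -0.4, 0.9]
finger_gap: 66.0
```

Emit:
arm_command([
  {"xyz":[0.011,-0.047,-0.02],"turn":[0,0,0.025]},
  {"xyz":[0.0115,-0.048,-0.03],"turn":[0,0,0.025]},
  {"xyz":[0,0,-0.03],"turn":[0,0,0]},
  {"xyz":[0,0,-0.03],"turn":[0,0,0]},
  {"xyz":[0,0,0],"turn":[0,0,0]},
  {"xyz":[0,0,0],"turn":[0,0,0]},
  {"xyz":[0,0,0],"turn":[0,0,0]},
])

```text
clock: 30.28
eef_pos: [605.5, -333.4, 169.0]
eef_rot: [3.14, 0.001, 1.69]
wrist_force: [0.2, -0.6, 0.7]
finger_gap: 65.5
```

Run:
```python
from h import *
im,c,M,s=cam("wrist"); print(s['clock'],s['eef_pos'],s['eef_rot'],s['finger_gap'],s['wrist_force'])
cv2.imwrite("pics/w14.png",im)
```

```text
30.275 [ 605.50251987 -333.36655982  169.01001228] [3.13993724e+00 1.30458810e-03 1.69004833e+00] 65.49632835484421 [ 0.15270609 -0.56726789  0.68966967]
```

View pics/w14.png

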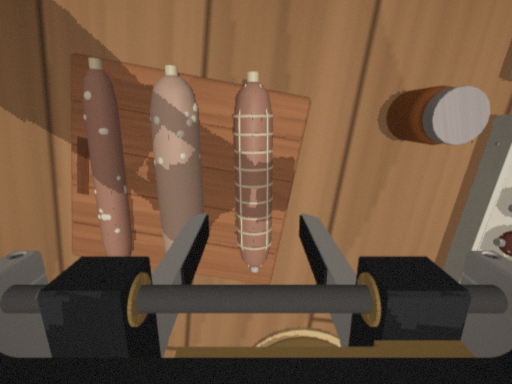

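Emit:
arm_command([
  {"xyz":[0,0,-0.045],"turn":[0,0,0]},
  {"xyz":[0,0,-0.045],"turn":[0,0,0]},
  {"xyz":[0,0,-0.025],"turn":[0,0,0]},
  {"xyz":[0,0,-0.01],"turn":[0,0,0]},
  {"xyz":[0,0,-0.005],"turn":[0,0,0]},
  {"xyz":[0,0,0],"turn":[0,0,0]},
  {"xyz":[0,0,0],"turn":[0,0,0]},
])

```text
clock: 31.2
eef_pos: [605.5, -333.5, 38.5]
eef_rot: [3.14, 0.001, 1.69]
wrist_force: [-0.2, 0.4, -0.5]
finger_gap: 65.6
```

Emit:
arm_command([
  {"xyz":[0,0,0],"turn":[0,0,0]},
  {"xyz":[0,0,0],"turn":[0,0,0]},
  {"xyz":[0,0,0],"turn":[0,0,0]},
  {"xyz":[0,0,0],"turn":[0,0,0]},
], gripper=1)

```text
clock: 31.7
eef_pos: [605.1, -333.3, 37.6]
eef_rot: [3.141, 0.0, 1.69]
wrist_force: [-0.1, -0.4, 2.1]
finger_gap: 41.6
```

Emit:
arm_command([
  {"xyz":[0,0,0.03],"turn":[0,0,0]},
  {"xyz":[0,0,0.05],"turn":[0,0,0]},
  {"xyz":[0,0,0.05],"turn":[0,0,0]},
  {"xyz":[-0.0005,0.045,0],"turn":[0,0,0]},
  {"xyz":[-0.0005,0.045,0],"turn":[0,0,0]},
  {"xyz":[-0.0005,0.045,0],"turn":[0,0,0]},
  {"xyz":[-0.0005,0.045,0],"turn":[0,0,0]},
  {"xyz":[-0.0005,0.045,0],"turn":[0,0,0]},
  {"xyz":[-0.0005,0.045,0],"turn":[0,0,0]},
  {"xyz":[-0.0005,0.045,0],"turn":[0,0,0]},
  {"xyz":[-0.0005,0.045,0],"turn":[0,0,0]},
  {"xyz":[0,0,0],"turn":[0,0,0]},
])

```text
clock: 33.2
eef_pos: [600.6, 29.5, 167.0]
eef_rot: [-3.141, -0.0, 1.693]
wrist_force: [0.2, 0.1, -2.5]
finger_gap: 41.6
```

Emit:
arm_command([
  {"xyz":[0,0,0],"turn":[0,0,0]},
  {"xyz":[0,0,-0.03],"turn":[0,0,0]},
  {"xyz":[0,0,-0.03],"turn":[0,0,0]},
  {"xyz":[0,0,-0.015],"turn":[0,0,0]},
  {"xyz":[0,0,-0.01],"turn":[0,0,0]},
  {"xyz":[0,0,-0.0045],"turn":[0,0,0]},
  {"xyz":[0,0,0],"turn":[0,0,0]},
  {"xyz":[0,0,0],"turn":[0,0,0]},
])

```text
clock: 34.2
eef_pos: [601.4, 26.7, 78.7]
eef_rot: [3.14, 0.0, 1.69]
wrist_force: [0.3, 0.8, -3.8]
finger_gap: 41.7
```

Emit:
arm_command([
  {"xyz":[0,0,0],"turn":[0,0,0]},
  {"xyz":[0,0,0],"turn":[0,0,0]},
  {"xyz":[0,0,0],"turn":[0,0,0]},
  {"xyz":[0,0,0],"turn":[0,0,0]},
  {"xyz":[0,0,0.0245],"turn":[0,0,0]},
  {"xyz":[0,0,0.035],"turn":[0,0,0]},
  {"xyz":[0,0,0.03],"turn":[0,0,0]},
  {"xyz":[0,0,0],"turn":[0,0,0]},
  {"xyz":[0,0,0],"turn":[0,0,0]},
], gripper=0.3)

```text
clock: 35.33
eef_pos: [600.7, 26.7, 166.4]
eef_rot: [-3.14, -0.0, 1.69]
wrist_force: [0.3, 0.1, -1.3]
finger_gap: 66.1
```

Run:
```python
from h import *
im,c,M,s=cam("wrist"); print(s['clock'],s['eef_pos'],s['eef_rot'],s['finger_gap'],s['wrist_force'])
for n,C,z,yw in (("net",(601,26),83,.12),):
    for d in (-60,0,60,113):
        p=proj(c,M,[C[0]-np.sin(yw)*d,C[1]+np.cos(yw)*d,z])[0]; cv2.circle(im,tuple(p.round().astype(int)),2,(0,255,0),-1)
cv2.imwrite("pics/w15.png",im)
```

```text
35.325 [600.67707928  26.72732108 166.44429916] [-3.14034912e+00 -1.79935535e-04  1.68982057e+00] 66.06641337384849 [ 0.31188421  0.0637823  -1.33712493]
```

View pics/w15.png

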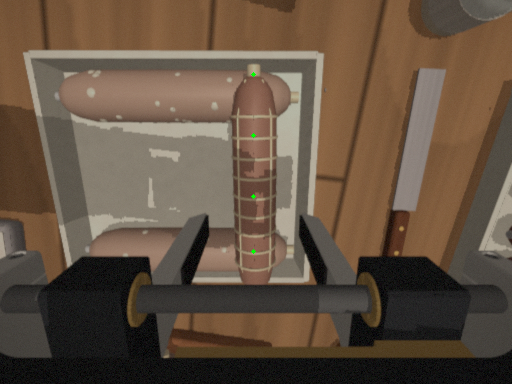

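Emit:
arm_command([
  {"xyz":[-0.01,-0.046,0],"turn":[0,0,0]},
  {"xyz":[-0.01,-0.046,0],"turn":[0,0,0]},
  {"xyz":[-0.01,-0.046,0],"turn":[0,0,0]},
  {"xyz":[-0.01,-0.046,0],"turn":[0,0,0]},
  {"xyz":[-0.01,-0.046,0],"turn":[0,0,0]},
  {"xyz":[-0.01,-0.046,0],"turn":[0,0,0]},
  {"xyz":[-0.01,-0.046,0],"turn":[0,0,0]},
  {"xyz":[-0.009,-0.046,0],"turn":[0,0,0]},
  {"xyz":[0,0,0],"turn":[0,0,0]},
  {"xyz":[0,0,0],"turn":[0,0,0]},
  {"xyz":[0,0,-0.03],"turn":[0,0,0]},
  {"xyz":[0,0,0],"turn":[0,0,0]},
], gripper=0.21)

```text
clock: 36.88
eef_pos: [521.6, -339.5, 135.4]
eef_rot: [-3.139, -0.003, 1.691]
wrist_force: [-0.2, 0.1, 0.2]
finger_gap: 74.2
```

Run:
```python
from h import *
im,c,M,s=cam("wrist"); print(s['clock'],s['eef_pos'],s['eef_rot'],s['finger_gap'],s['wrist_force'])
cv2.imwrite("pics/w16.png",im)
```

```text
36.875 [ 521.63559499 -339.47209724  135.40462958] [-3.13851608e+00 -2.99797790e-03  1.69124551e+00] 74.16821116918297 [-0.21444013  0.05623412  0.20279941]
```

View pics/w16.png

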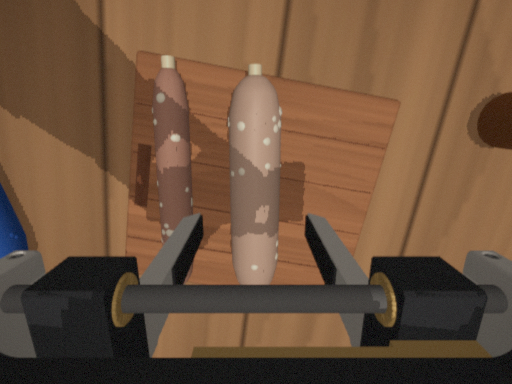

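Emit:
arm_command([
  {"xyz":[0,0,-0.03],"turn":[0,0,0]},
  {"xyz":[0,0,-0.03],"turn":[0,0,0]},
  {"xyz":[0,0,-0.02],"turn":[0,0,0]},
  {"xyz":[0,0,-0.01],"turn":[0,0,0]},
  {"xyz":[0,0,-0.006],"turn":[0,0,0]},
  {"xyz":[0,0,0],"turn":[0,0,0]},
  {"xyz":[0,0,0],"turn":[0,0,0]},
])

```text
clock: 37.8
eef_pos: [522.3, -341.5, 42.2]
eef_rot: [3.141, 0.001, 1.69]
wrist_force: [-0.7, 0.5, -0.8]
finger_gap: 73.9
```

Emit:
arm_command([
  {"xyz":[0,0,0],"turn":[0,0,0]},
  {"xyz":[0,0,0],"turn":[0,0,0]},
  {"xyz":[0,0,0],"turn":[0,0,0]},
  {"xyz":[0,0,0],"turn":[0,0,0]},
], gripper=1)

```text
clock: 38.3
eef_pos: [522.1, -341.3, 41.6]
eef_rot: [3.141, 0.0, 1.69]
wrist_force: [0.4, 0.7, 1.4]
finger_gap: 49.7
```

Emit:
arm_command([
  {"xyz":[0,0,0.03],"turn":[0,0,0]},
  {"xyz":[0,0,0.05],"turn":[0,0,0]},
  {"xyz":[0,0,0.05],"turn":[0,0,0]},
  {"xyz":[-0.0005,0.045,0],"turn":[0,0,0]},
  {"xyz":[-0.0005,0.045,0],"turn":[0,0,0]},
  {"xyz":[-0.0005,0.045,0],"turn":[0,0,0]},
  {"xyz":[-0.0005,0.045,0],"turn":[0,0,0]},
  {"xyz":[-0.0005,0.045,0],"turn":[0,0,0]},
  {"xyz":[-0.0005,0.045,0],"turn":[0,0,0]},
  {"xyz":[-0.0005,0.045,0],"turn":[0,0,0]},
  {"xyz":[-0.0005,0.045,0],"turn":[0,0,0]},
  {"xyz":[0,0,0],"turn":[0,0,0]},
])

```text
clock: 39.8
eef_pos: [517.6, 21.1, 171.1]
eef_rot: [-3.141, -0.0, 1.693]
wrist_force: [-0.5, -0.3, -3.9]
finger_gap: 49.7
```

Emit:
arm_command([
  {"xyz":[0,0,0],"turn":[0,0,0]},
  {"xyz":[0,0,-0.03],"turn":[0,0,0]},
  {"xyz":[0,0,-0.03],"turn":[0,0,0]},
  {"xyz":[0,0,-0.015],"turn":[0,0,0]},
  {"xyz":[0,0,-0.01],"turn":[0,0,0]},
  {"xyz":[0,0,-0.0045],"turn":[0,0,0]},
  {"xyz":[0,0,0],"turn":[0,0,0]},
  {"xyz":[0,0,0],"turn":[0,0,0]},
])

```text
clock: 40.8
eef_pos: [518.4, 18.7, 82.6]
eef_rot: [3.141, 0.0, 1.69]
wrist_force: [-0.8, 0.4, -4.4]
finger_gap: 49.9
```

Emit:
arm_command([
  {"xyz":[0,0,0],"turn":[0,0,0]},
  {"xyz":[0,0,0],"turn":[0,0,0]},
  {"xyz":[0,0,0],"turn":[0,0,0]},
  {"xyz":[0,0,0],"turn":[0,0,0]},
  {"xyz":[0,0,0.0245],"turn":[0,0,0]},
  {"xyz":[0,0,0.035],"turn":[0,0,0]},
  {"xyz":[0,0,0.03],"turn":[0,0,0]},
  {"xyz":[0,0,0],"turn":[0,0,0]},
  {"xyz":[0,0,0],"turn":[0,0,0]},
], gripper=0.21)

```text
clock: 41.92
eef_pos: [517.7, 18.7, 170.6]
eef_rot: [-3.141, -0.0, 1.69]
wrist_force: [0.5, 0.6, -0.2]
finger_gap: 74.2
```

Run:
```python
from h import *
im,c,M,s=cam("wrist"); print(s['clock'],s['eef_pos'],s['eef_rot'],s['finger_gap'],s['wrist_force'])
for n,C,z,yw in (("net",(601,26),83,.12),("thick",(518,19),87,.119)):
    for d in (-60,0,60,113):
        p=proj(c,M,[C[0]-np.sin(yw)*d,C[1]+np.cos(yw)*d,z])[0]; cv2.circle(im,tuple(p.round().astype(int)),2,(0,255,0),-1)
cv2.imwrite("pics/w17.png",im)
```

```text
41.925 [517.6878904   18.74295715 170.56315626] [-3.14050227e+00 -1.67960642e-04  1.68982595e+00] 74.24121386176796 [ 0.492884    0.59896193 -0.23862542]
```

View pics/w17.png

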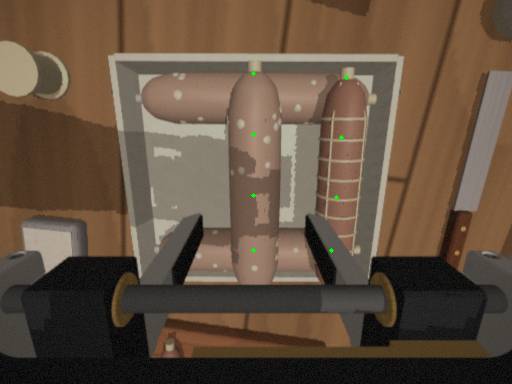

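Emit:
arm_command([
  {"xyz":[-0.01,-0.046,0],"turn":[0,0,-0.007]},
  {"xyz":[-0.01,-0.046,0],"turn":[0,0,-0.007]},
  {"xyz":[-0.01,-0.046,0],"turn":[0,0,-0.007]},
  {"xyz":[-0.01,-0.046,0],"turn":[0,0,-0.007]},
  {"xyz":[-0.01,-0.046,0],"turn":[0,0,0]},
  {"xyz":[-0.01,-0.046,0],"turn":[0,0,0]},
  {"xyz":[-0.01,-0.046,0],"turn":[0,0,0]},
  {"xyz":[-0.0085,-0.043,0],"turn":[0,0,0]},
  {"xyz":[0,0,-0.016],"turn":[0,0,0]},
  {"xyz":[0,0,-0.02],"turn":[0,0,0]},
  {"xyz":[0,0,0],"turn":[0,0,0]},
  {"xyz":[0,0,0],"turn":[0,0,0]},
], gripper=0.34)

```text
clock: 43.48
eef_pos: [439.8, -345.8, 135.6]
eef_rot: [-3.142, -0.0, 1.662]
wrist_force: [0.9, 0.2, -0.5]
finger_gap: 61.9
```

Run:
```python
from h import *
im,c,M,s=cam("wrist"); print(s['clock'],s['eef_pos'],s['eef_rot'],s['finger_gap'],s['wrist_force'])
cv2.imwrite("pics/w18.png",im)
```

```text
43.475 [ 439.83504474 -345.8152705   135.64546411] [-3.14154411e+00 -6.96089186e-05  1.66248063e+00] 61.903801932098276 [ 0.93589729  0.21378166 -0.50654253]
```

View pics/w18.png

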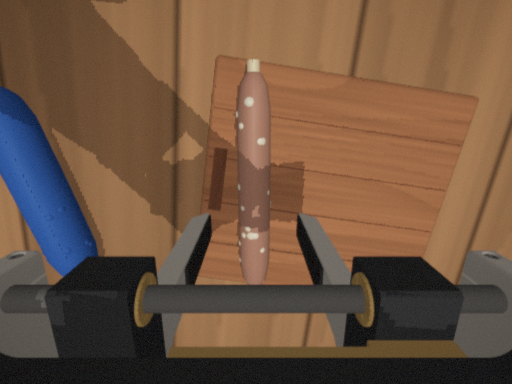

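Emit:
arm_command([
  {"xyz":[0,0,-0.03],"turn":[0,0,0]},
  {"xyz":[0,0,-0.03],"turn":[0,0,0]},
  {"xyz":[0,0,-0.024],"turn":[0,0,0]},
  {"xyz":[0,0,-0.01],"turn":[0,0,0]},
  {"xyz":[0,0,-0.006],"turn":[0,0,0]},
  {"xyz":[0,0,0],"turn":[0,0,0]},
  {"xyz":[0,0,0],"turn":[0,0,0]},
])

```text
clock: 44.4
eef_pos: [439.9, -346.6, 36.3]
eef_rot: [3.141, 0.001, 1.662]
wrist_force: [-0.2, 0.1, 0.4]
finger_gap: 61.8
```

Emit:
arm_command([
  {"xyz":[0,0,0],"turn":[0,0,0]},
  {"xyz":[0,0,0],"turn":[0,0,0]},
  {"xyz":[0,0,0],"turn":[0,0,0]},
  {"xyz":[0,0,0],"turn":[0,0,0]},
], gripper=1)

```text
clock: 44.9
eef_pos: [439.6, -346.3, 35.5]
eef_rot: [3.142, 0.0, 1.662]
wrist_force: [0.3, 0.9, 1.4]
finger_gap: 33.8
```

Emit:
arm_command([
  {"xyz":[0,0,0.03],"turn":[0,0,0]},
  {"xyz":[0,0,0.05],"turn":[0,0,0]},
  {"xyz":[0,0,0.05],"turn":[0,0,0]},
  {"xyz":[-0.0005,0.045,0],"turn":[0,0,0]},
  {"xyz":[-0.0005,0.045,0],"turn":[0,0,0]},
  {"xyz":[-0.0005,0.045,0],"turn":[0,0,0]},
  {"xyz":[-0.0005,0.045,0],"turn":[0,0,0]},
  {"xyz":[-0.0005,0.045,0],"turn":[0,0,0]},
  {"xyz":[-0.0005,0.045,0],"turn":[0,0,0]},
  {"xyz":[-0.0005,0.045,0],"turn":[0,0,0]},
  {"xyz":[-0.0005,0.045,0],"turn":[0,0,0]},
  {"xyz":[0,0,0],"turn":[0,0,0]},
])

```text
clock: 46.4
eef_pos: [435.2, 15.8, 165.3]
eef_rot: [-3.141, -0.0, 1.665]
wrist_force: [-0.7, -0.4, -2.9]
finger_gap: 33.5
```

Emit:
arm_command([
  {"xyz":[0,0,0],"turn":[0,0,0]},
  {"xyz":[0,0,-0.03],"turn":[0,0,0]},
  {"xyz":[0,0,-0.03],"turn":[0,0,0]},
  {"xyz":[0,0,-0.015],"turn":[0,0,0]},
  {"xyz":[0,0,-0.01],"turn":[0,0,0]},
  {"xyz":[0,0,-0.0045],"turn":[0,0,0]},
  {"xyz":[0,0,0],"turn":[0,0,0]},
  {"xyz":[0,0,0],"turn":[0,0,0]},
])

```text
clock: 47.4
eef_pos: [435.9, 13.7, 76.5]
eef_rot: [3.141, 0.0, 1.662]
wrist_force: [0.2, 0.1, -2.5]
finger_gap: 34.3
```

Emit:
arm_command([
  {"xyz":[0,0,0],"turn":[0,0,0]},
  {"xyz":[0,0,0],"turn":[0,0,0]},
  {"xyz":[0,0,0],"turn":[0,0,0]},
  {"xyz":[0,0,0],"turn":[0,0,0]},
  {"xyz":[0,0,0.0245],"turn":[0,0,0]},
  {"xyz":[0,0,0.035],"turn":[0,0,0]},
  {"xyz":[0,0,0.05],"turn":[0,0,0]},
  {"xyz":[0.027,0,0.05],"turn":[0,0,0]},
  {"xyz":[0.028,0,0.05],"turn":[0,0,0]},
  {"xyz":[0.028,0,0.04],"turn":[0,0,0]},
  {"xyz":[0,0,0],"turn":[0,0,0]},
  {"xyz":[0,0,0],"turn":[0,0,0]},
], gripper=0.34)

```text
clock: 48.9
eef_pos: [518.1, 13.8, 324.3]
eef_rot: [-3.14, -0.0, 1.662]
wrist_force: [-0.6, -0.5, -1.3]
finger_gap: 62.0
```

Run:
```python
from h import *
im,c,M,s=cam("wrist"); print(s['clock'],s['eef_pos'],s['eef_rot'],s['finger_gap'],s['wrist_force'])
raw=im.copy()
for n,C,z,yw in (("net",(601,26),83,.12),("thick",(518,19),87,.119),("thin",(435.5,14),79,.091)):
    for d in (-60,0,60,113):
        p=proj(c,M,[C[0]-np.sin(yw)*d,C[1]+np.cos(yw)*d,z])[0]; cv2.circle(im,tuple(p.round().astype(int)),2,(0,255,0),-1)
cv2.imwrite("pics/w19.png",cv2.resize(im,(800,600)))
im,c,M,s=cam("scene"); crop(im,80,130,440,340,2.2,"pics/s19.png")
```

```text
48.9 [518.06701829  13.77226797 324.34187656] [-3.13991311e+00 -2.32638001e-04  1.66188707e+00] 62.00978357277719 [-0.64361558 -0.52176346 -1.29645964]
```

View pics/w19.png

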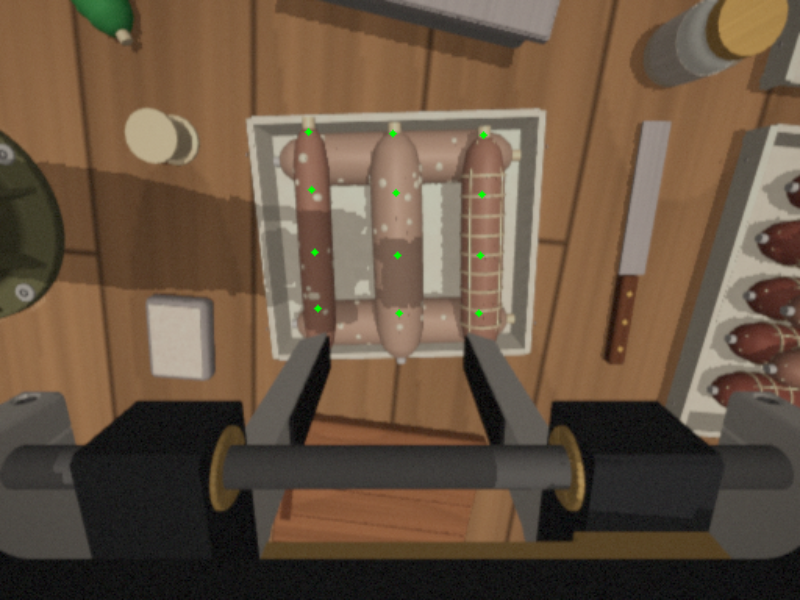

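View pics/s19.png

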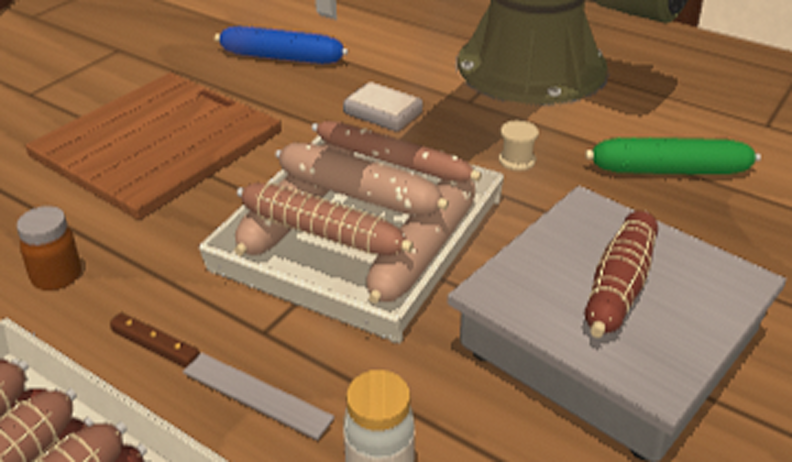

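Run:
```python
from cell import *
print(sign_off())
```

```text
the job is handed in; nothing more can be done
None
```

The job is done and handed in at about 49 s of the 136 s allowed. `sign_off` gives no verdict, so what follows is from my own checks.

I moved the netted, thick and thin salami to the cutting board, then laid the coppa on the weighing pan. The three salami went back along the same path in reverse to the poses they were picked from.

- **Top salami:** in the last scene picture, the end knob of each one is within about 1 px (roughly 2–3 mm) of where it was in the first picture. In the last wrist picture, all three lie along the centre lines I measured at the start.
- **Coppa:** it lies flat on the pan. The pan centre I measured falls at the middle of the coppa, with an error of a few mm. The pan centres from the scene and side cameras differed by about 6 mm, and I used a point between them.
- **Big salami:** they show no visible shift. I judged this by eye in the pictures and took no separate measurement at the end.
- **Arm:** it ended clear of everything, 324 mm above the counter. The wrist force readings after each move stayed below about 5 N.

One call that only held the arm still was refused because it lacked the "turn" field. It moved nothing, and I sent it again in the correct form. No check failed.

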